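# Refit the talk knob on the stockroom intercom and hold it pressed

### The arm

A 6-joint arm with a two-finger parallel gripper is mounted at the origin on the work surface. World frame = base frame: x ahead of the robot, y to its left, z up, the work surface at z = 0. Lengths are in m, angles in degrees, forces in N, time in s.
With the tool pointing down it reaches from about 0.35 to 0.875 m from the base axis. Payload 4.2 kg.
Tool frame: the origin (TCP) lies at the very end of the fingers, on their centre line; the grasp point (between the pads) lies bot.hold_point_z behind it (bot.hold_point_z is the distance from the TCP to the grasp point, in m); z points along the fingers, y is the direction in which the jaws open and shut (so a half turn about z gives the same grasp; the last joint's range is limited). The gripper opens to 87 mm and grips with 3 to 60 N. Pads are 19 mm wide; open, the fingers measure 117 mm over their backs; the gripper's body (75 mm by 190 mm) begins 51 mm behind the grasp point.
Start: joints at [-55.829, 22.042, 0.453, 0, -68.411, -14.817], TCP at [0.207, -0.59, 0.223] pointing down, gripper open.
Joint ranges: [-179.83, 179.83], [-69.29, 118.12], [-61.27, 80.66], [-181.25, 117.63], [-171.15, -9.14], [-177.46, 177.46]. Speed limits (degrees/s): [159.86, 159.86, 180, 180, 180, 180].

### API

Orientations are given as [roll, pitch, yaw] about the fixed x, y, z axes, in that order (R = Rz(yaw) Ry(pitch) Rx(roll)).
In Python, from plant import bot gives the robot as it stands.
- The arm moves only by the tool play_rows, never from a script. Its argument "plan" is a list of rows, each a list of 7 numbers: the shift along the tool's x, y, z in m, then the turn, a rotation vector about the tool's x, y, z in rad, then the finger opening in m, from 0 to 0.087. In form: [[x, y, z, wx, wy, wz, hand], ...]. A call has 1 to 10 rows; each row shifts and turns the commanded pose from where the row before left it, along the tool's axes as they then stand; what a row does not reach is not made up. A row lasts 1/8 s, in which the tool goes at most 62.5 mm and 10.7 degrees, less where a joint would pass 70% of its speed; a pose out of reach is approached as far as the arm can. A call is refused whole if a number of a shift passes 0.0625 or a number of a turn 0.188, either way. A call with a gripper value outside its range is refused whole. The fingers move at their own pace and stop on an object; the grip force is fixed at half the most. Time passes only in rows, so rows that do not move let the fingers close. It gives the time, the measured TCP pose, the force and the opening at its end, in the units of the state.
- bot.read_state(): the state, without advancing time (a new reading comes with each control period).
- bot.snapshot(name): name is "scene" or "top" or "wrist"; returns the picture (400x640x3 uint8, red, green, blue); there is no depth.
- bot.get_calibration(name): a dict with "vertical_fov" (degrees; the focal length in pixels is half the picture's height over the tangent of half this angle, whatever the lens; pixels are square), "cx", "cy" (the principal point, pixels), "view" (4x4, takes a point from world to camera coordinates). Camera axes: x right, y up, looking along -z (the intrinsics and any distortion apply to the point x, -y, -z); pixel columns grow to the right and rows downward; lengths in m; the calibration is good to about 2 mm. A picture is of the moment at which its call begins: read the wrist's pose just before it. get_calibration takes no time and is no camera call; for the wrist camera it gives the pose at the moment of the call.
- bot.hand_in(): hands the job in, once; it reports no verdict.
The state is a dict: "clock": time; "joint_positions": joint angles; "joint_vel": joint speeds; "tau": joint torques, N m; "tool_pos": TCP position; "tcp_rot": TCP orientation; "wrist_force": force on the tool from outside, world axes, zero at the start; "moment": the same for the moment, N m; "opening": opening from 0.0 (shut) to 1.0 (fully open).
Only numpy, scipy, OpenCV 4.12 (cv2) and the standard library are available. Lean on these libraries where they do the work, as an engineer would, in place of code of your own. Each camera call takes 0.05 s, during which the arm holds its last target.

### The job

The intercom has lost its talk knob: take the orange pointer knob from the mat, turn it so that its pointer matches the flat of the bare D-shaped shaft, and push it fully down onto the shaft. Then keep hold of the knob and keep it pushed in, like someone talking over the intercom, so that the sprung shaft is held down at least 4 mm; finish while still holding and pressing it. Do not force the shaft, and leave the spare knobs, the tape roll, the small carton and the screwdriver where they are.

Things in the scene. Friction and masses are not known exactly. Their poses are not given: they have to be found in the camera images.
- knob: The loose orange talk knob, upright on the mat: a bar 26 mm wide across two parallel grip flats (its y), 34 mm tall, reaching along its x from -18 mm (square tail) to +32 mm (pointer tip; the flats end at x = +18 mm). A white line on top runs to the pointer tip. About 45 g. Origin: centre of the underside, on the bore axis; z up; +x is the pointer. Grip it from above across the flats.
- knob_bore (a point): The inner end of the blind D-shaped bore in the knob's underside, on the axis, 18 mm above the underside; axes as the knob's. The bore is 13.6 mm across and its flat lies 3.8 mm from the axis on the pointer side (+x).
- dpin: The bare steel D-shaft upright on the intercom's top, with a black collar (30 mm across) at its foot. Origin: on the shaft axis at the collar's upper face, where the knob's underside comes to rest, 12 mm above the console top and 72 mm above the table when not pressed; z up; +x is where the shaft's flat faces, also shown by a short white line on the collar. It turns only under more than 0.08 N m.
- shaft_tip (a point): Top of the D-shaft, on its axis, 16 mm above the collar; axes as dpin. The shaft is 12 mm in diameter, its flat 3 mm from the axis, the top 3 mm tapered. The knob goes on only with its +x (pointer) along this +x, within about 0.15 rad.
- shaft (a joint): How far the shaft (with the collar) is pushed down into the intercom, in m: 0 at rest, 0.008 at its stop. A spring pushes it back up: 2.7 N at the start of the travel, rising by 0.9 N per mm (about 7 N at 5 mm, 10 N at the stop). It springs back when let go.
- console: The intercom: a fixed light-grey flat box with a speaker grille, 180 mm (its x) by 240 mm (its y) by 60 mm tall, top level. Origin: centre of its underside on the table; the shaft stands on its top at x = -20 mm, y = -55 mm of its frame; nothing else on the top is higher than 3 mm.
- mat: The dark green mat on which the knobs stand, fixed, 230 x 250 x 4 mm, origin at the centre of its underside. The three knobs stand at least 90 mm apart, centre to centre.
- spare_black: A round black spare knob, 38 mm in diameter, 28 mm tall, loose, upright on the mat; origin at the centre of its underside. Leave it alone.
- spare_blue: A round blue spare knob, same shape. Leave it alone.
- tape_roll: An amber roll of packing tape lying flat, 100 mm in diameter, 48 mm tall, loose. Origin: centre of its underside. Leave it alone.
- small_carton: A small brown cardboard carton, 90 x 130 x 60 mm, loose. Origin: centre of its underside. Leave it alone.
- screwdriver: A red-handled screwdriver lying on the table in front of the intercom, loose, about 200 mm long along its x. Leave it alone.
Mind the look-alikes: they are no part of the job. Of the things that look like the knob, take the one that is farthest to the robot's left at the start.

How it is judged:
By the outcome, as a careful person would: the job done as asked, in the order asked, and still so for the second after the job is handed in, while the arm keeps its last pose, push and grip.
It also fails if it takes over 40 s, if anything falls off the work surface, if the arm or the gripper's body presses on something with over 40 N, if the wrist force passes 120 N, or if a joint passes its speed limit or range.

## Working session

There is one attempt and no reset: what is moved stays moved. The work goes in short steps, Python scripts to look and compute and a tool call to move; the robot and the scene stay as the last step left them, time stands still between calls to the robot, and variables do not carry over. Pictures are saved under pics/ and viewed, and the job is handed in when it is done.

Besides the shell and the picture viewer there is one more tool, called after "Call:" as name(argument=value, ...) on one line, values as JSON. play_rows: Moves the arm, as the interface text tells. Its arguments: {"type":"object","properties":{"plan":{"type":"array","items":{"type":"array","items":{"type":"number"}}}},"required":["plan"]}

```bash
ls; mkdir -p pics
python3 - <<'E'
from plant import bot
import cv2
print(bot.hold_point_z, bot.read_state())
for n in ("scene","top","wrist"):
    c=bot.get_calibration(n); print(n,c)
    im=bot.snapshot(n); cv2.imwrite(f"pics/{n}0.png",im[:,:,::-1])
E
```

```text
pics
0.0187 {'clock': 0.0, 'joint_positions': array([-5.58284735e+01,  2.20912718e+01,  3.78329648e-01, -2.93513027e-02,
       -6.84133133e+01, -1.48164448e+01]), 'joint_vel': array([-0.03457084,  0.02690603, -0.03094123,  0.04800769,  0.03151873,
       -0.03578202]), 'tau': array([ 3.99866303e-04, -3.90665567e+01,  1.87401867e+01,  4.21983808e+00,
        1.09360035e-02, -2.04988678e-04]), 'tool_pos': array([ 0.20694344, -0.58908138,  0.22144341]), 'tcp_rot': array([ 1.79870967e+02, -5.92496155e-03, -1.60655740e+02]), 'wrist_force': array([-0.52387886, -0.96373127, -0.51609285]), 'moment': array([ 0.03948089, -0.02195933, -0.00171075]), 'opening': 1.002369776519562}
scene {'vertical_fov': 52.4650780027024, 'cx': 311.968114635434, 'cy': 202.11880440752876, 'view': array([[ 1.48839547e-01,  9.88855805e-01,  3.31460763e-03,
        -1.01276050e-03],
       [-8.25838619e-01,  1.22457613e-01,  5.50449552e-01,
         3.78993049e-01],
       [ 5.43909335e-01, -8.46659927e-02,  8.34861848e-01,
        -1.42181622e+00],
       [ 0.00000000e+00,  0.00000000e+00,  0.00000000e+00,
         1.00000000e+00]])}
top {'vertical_fov': 53.99198063580994, 'cx': 315.08865288593194, 'cy': 194.15823337404706, 'view': array([[-0.02374065, -0.99948047,  0.02179848, -0.09332713],
       [ 0.99221428, -0.0208903 ,  0.1227779 , -0.51600815],
       [-0.12225874,  0.02454359,  0.99219475, -0.90921761],
       [ 0.        ,  0.        ,  0.        ,  1.        ]])}
wrist {'vertical_fov': 59.30616239629484, 'cx': 315.7664947199436, 'cy': 198.03459614497962, 'view': array([[-0.33054249,  0.94378981,  0.00156696,  0.62388923],
       [-0.89996011, -0.3146911 , -0.30173053,  0.03910094],
       [-0.28427709, -0.10114496,  0.95339196, -0.39238923],
       [ 0.        ,  0.        ,  0.        ,  1.        ]])}
```

View pics/scene0.png

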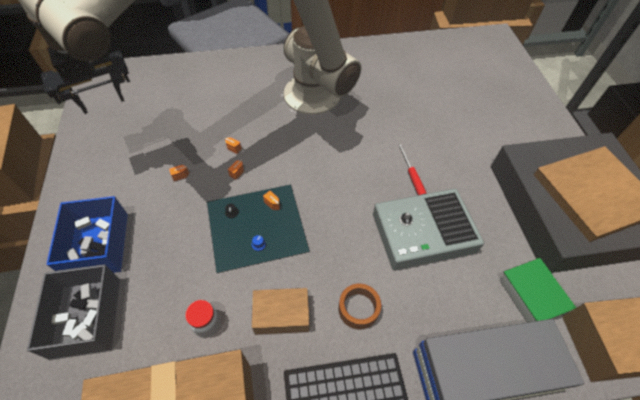

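View pics/top0.png

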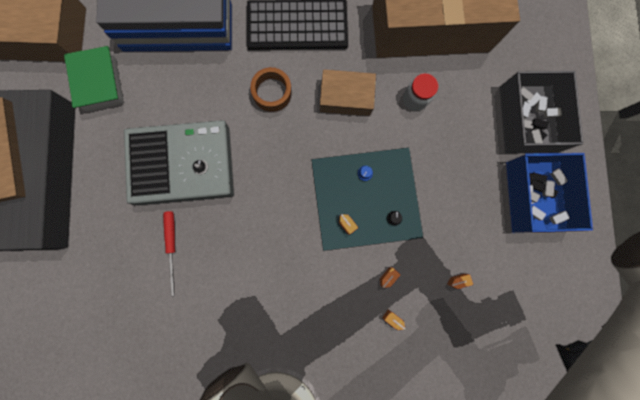

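View pics/wrist0.png

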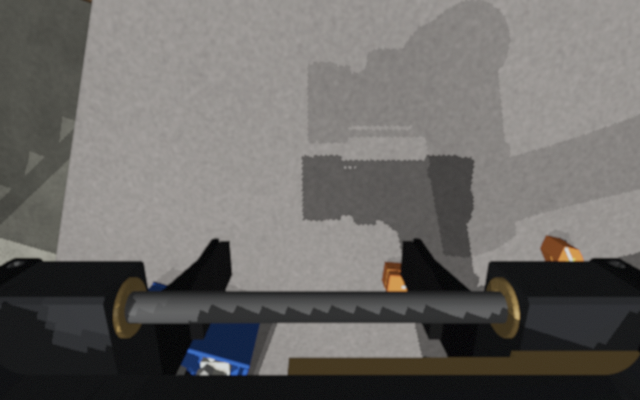

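The orange knob on the mat is at top pixel (348,223), and it is the leftmost of the four orange ones. The shaft is at (199,166). The other three orange pieces lie on the bare table. I'll zoom in on both and compute positions.

```bash
cat > h.py <<'E'
import numpy as np, cv2
from plant import bot
def K(c):
    f=200/np.tan(np.radians(c["vertical_fov"]/2)); return f
def ray(c,u,v):
    f=K(c); d=np.array([(u-c["cx"])/f,-(v-c["cy"])/f,-1.0]); V=c["view"]; R=V[:3,:3]
    return -R.T@V[:3,3], R.T@d
def plane(c,u,v,z):
    o,d=ray(c,u,v); return o+d*(z-o[2])/d[2]
def proj(c,p):
    q=c["view"][:3,:3]@np.asarray(p)+c["view"][:3,3]; f=K(c)
    return c["cx"]+f*q[0]/-q[2], c["cy"]-f*q[1]/-q[2]
def tri(c1,p1,c2,p2):
    o1,d1=ray(c1,*p1);o2,d2=ray(c2,*p2)
    s=np.linalg.lstsq(np.c_[d1,-d2],o2-o1,rcond=None)[0]
    a=o1+d1*s[0];b=o2+d2*s[1]; return (a+b)/2, np.linalg.norm(a-b)
def crop(im,u,v,w,h,s,name):
    a=im[v:v+h,u:u+w]; cv2.imwrite(name,cv2.resize(a,None,fx=s,fy=s,interpolation=cv2.INTER_CUBIC))
E
python3 - <<'E'
from h import *
t=cv2.imread("pics/top0.png"); s=cv2.imread("pics/scene0.png")
a=[cv2.resize(x,(390,290),interpolation=cv2.INTER_CUBIC) for x in (t[195:253,310:388],t[137:195,160:238],s[177:235,235:313],s[190:248,368:446])]
cv2.imwrite("pics/z0.png",np.vstack([np.hstack(a[:2]),np.hstack(a[2:])]))
c=bot.get_calibration("top"); d=bot.get_calibration("scene")
hsv=cv2.cvtColor(t,cv2.COLOR_BGR2HSV)
for nm,im,cc in(("top",t,c),("scene",s,d)):
    hsv=cv2.cvtColor(im,cv2.COLOR_BGR2HSV)
    m=cv2.inRange(hsv,(8,150,110),(22,255,255))
    n,l,st,ce=cv2.connectedComponentsWithStats(m)
    for i in range(1,n):
        if 40<st[i,4]<600: print(nm,st[i],ce[i],plane(cc,*ce[i],0.03))
print("shaft top",plane(c,199,165,.088),"mat c",plane(c,367,199,.004))
# mat & console corners consistency
for p in ((312,159),(409,149),(421,239),(325,249)): print("mat",plane(c,*p,.004))
for p in ((207,200),(291,186),(308,252),(217,269)): print("mat scene",plane(d,*p,.004))
for p in ((126,130),(225,122),(230,195),(128,203)): print("con",plane(c,*p,.06))
E
```

```text
top [251  68  39  38 382] [270.02094241  86.82460733] [7.85131363e-01 6.62354362e-04 3.00000000e-02]
top [340 216  17  18  89] [347.59550562 224.87640449] [ 0.43860696 -0.18080695  0.03      ]
top [382 268  18  19 145] [390.60689655 276.72413793] [ 0.31448231 -0.27816334  0.03      ]
top [454 275  18  13 127] [463.11811024 280.83464567] [ 0.30055568 -0.44966365  0.03      ]
top [385 312  19  17 133] [392.87969925 320.02255639] [ 0.21558376 -0.27877635  0.03      ]
scene [226 138  14  14  98] [232.28571429 144.48979592] [ 0.2219286  -0.28110026  0.03      ]
scene [229 161  13  16 105] [234.53333333 168.5047619 ] [ 0.31721411 -0.27847312  0.03      ]
scene [170 165  16  14  89] [176.13483146 170.95505618] [ 0.30126481 -0.44882949  0.03      ]
scene [264 191  15  17 133] [270.02255639 198.65413534] [ 0.43973617 -0.18461249  0.03      ]
scene [340 284  41  40 460] [359.59565217 304.50652174] [ 7.76511045e-01 -3.24634266e-04  3.00000000e-02]
shaft top [0.57902145 0.15775125 0.088     ] mat c [ 0.50255118 -0.23387473  0.004     ]
mat [ 0.60607229 -0.09995623  0.004     ]
mat [ 0.627109   -0.34521849  0.004     ]
mat [ 0.40104535 -0.36279349  0.004     ]
mat [ 0.38243068 -0.12649754  0.004     ]
mat scene [ 0.40003732 -0.36519471  0.004     ]
mat scene [ 0.38620786 -0.11972309  0.004     ]
mat scene [ 0.60726501 -0.10106708  0.004     ]
mat scene [ 0.62085904 -0.34133897  0.004     ]
con [0.67184263 0.33702954 0.06      ]
con [0.68733702 0.10538705 0.06      ]
con [0.51262632 0.09310543 0.06      ]
con [0.49901699 0.32647633 0.06      ]
```

View pics/z0.png

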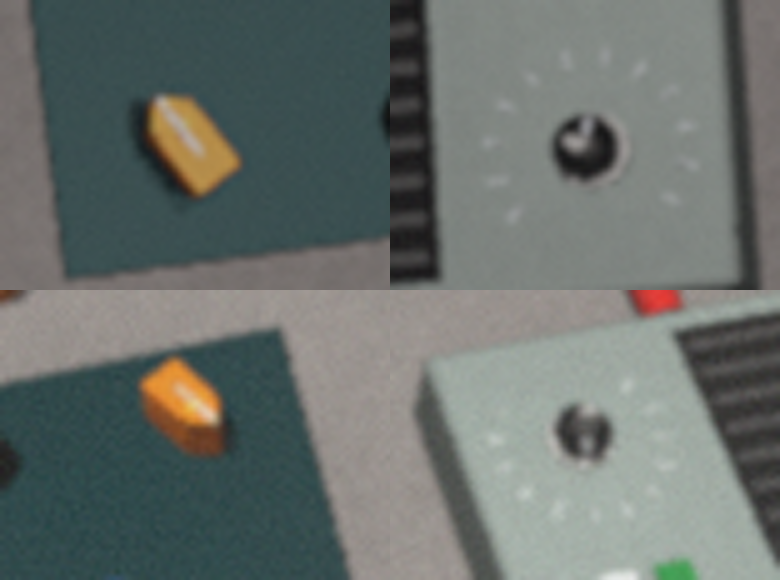

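```bash
cat >> h.py <<'E'
from scipy.spatial.transform import Rotation as Ro
def tool(st=None):
    st=st or bot.read_state(); T=np.eye(4); T[:3,:3]=Ro.from_euler("xyz",st["tcp_rot"],degrees=True).as_matrix(); T[:3,3]=st["tool_pos"]; return T
def goto(pos,yaw,n=None):
    """print shift in tool axes + turn rotvec from measured pose to target (tool down, yaw deg)"""
    T=tool(); R=Ro.from_euler("xyz",[180,0,yaw],degrees=True).as_matrix()
    d=T[:3,:3].T@(np.array(pos)-T[:3,3]); w=Ro.from_matrix(T[:3,:3].T@R).as_rotvec()
    print("total shift",d.round(4),"turn",w.round(4),"min rows",max(np.abs(d).max()/.0625,np.linalg.norm(d)/.0625,np.linalg.norm(w)/.186))
E
python3 - <<'E'
from h import *
T=tool(); c=bot.get_calibration("wrist"); V=np.linalg.inv(c["view"])
C=np.linalg.inv(T)@V; print(C.round(4)); print(bot.read_state()["tool_pos"])
goto([0.40,-0.20,0.2],-143.5)
E
```

```text
[[-7.000e-04  9.534e-01  3.018e-01  8.170e-02]
 [ 1.000e+00  6.000e-04  6.000e-04  4.000e-04]
 [ 4.000e-04  3.018e-01 -9.534e-01 -1.633e-01]
 [ 0.000e+00  0.000e+00  0.000e+00  1.000e+00]]
[ 0.20697221 -0.5892632   0.22171529]
total shift [-0.3111  0.3033  0.0222] turn [ 1.700e-03  1.000e-04 -2.994e-01] min rows 6.960590655355212
```

Call:
play_rows(plan=[[-0.03, 0.025, 0, 0, 0, 0, 0.087], [-0.044, 0.038, 0.003, 0, 0, 0, 0.087], [-0.046, 0.04, 0.003, 0, 0, 0, 0.087], [-0.046, 0.04, 0.003, 0, 0, 0, 0.087], [-0.046, 0.04, 0.003, 0, 0, 0, 0.087], [-0.046, 0.04, 0.003, 0, 0, 0, 0.087], [-0.046, 0.04, 0.003, 0, 0, 0, 0.087], [-0.044, 0.038, 0.002, 0, 0, 0, 0.087], [0, 0, 0, 0, 0, -0.15, 0.087], [0, 0, 0, 0, 0, -0.15, 0.087]])

```text
clock: 1.4
tool_pos: [0.4359, -0.1892, 0.2023]
tcp_rot: [180.0, -0.0, -143.0]
wrist_force: [0.5, -0.3, 0.4]
opening: 1.0
```

Call:
play_rows(plan=[[0, 0, 0, 0, 0, 0, 0.087], [0, 0, 0, 0, 0, 0, 0.087]])

```text
clock: 1.65
tool_pos: [0.4355, -0.1904, 0.2024]
tcp_rot: [180.0, -0.0, -143.6]
wrist_force: [0.1, -0.6, 0.2]
opening: 0.998
```

Run:
```python
from h import *
import pickle
s=bot.read_state();print(s["clock"],s["tool_pos"],s["tcp_rot"],s["joint_positions"])
c=bot.get_calibration("wrist"); im=bot.snapshot("wrist"); cv2.imwrite("pics/w1.png",im[:,:,::-1]); pickle.dump(c,open("w1.pkl","wb"))
print(proj(c,[0.44,-0.183,0.038]))
```

```text
1.65 [ 0.43553177 -0.19043904  0.20243647] [ 1.79984938e+02 -8.44791244e-03 -1.43603247e+02] [-3.97774432e+00  8.37743470e+00 -2.15688130e+01 -6.92565893e-03
 -6.00699450e+01 -4.96220475e+01]
(np.float64(319.53806848711315), np.float64(184.2133545204359))
```

View pics/w1.png

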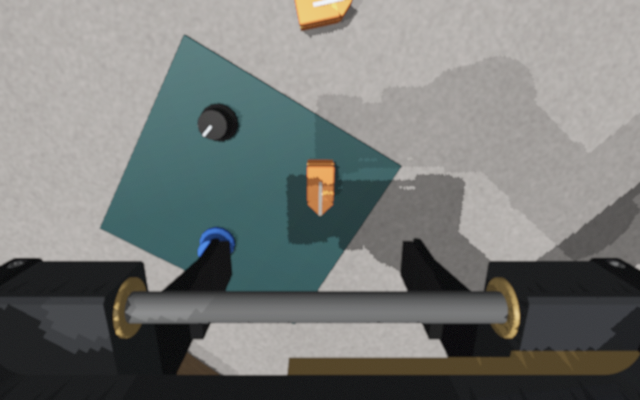

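The wrist view shows the knob at about (320,187), with its pointer down in the picture along −tool x. The black and blue spares are to the left. Next I'll measure the knob's top outline.

Run:
```python
from h import *
import pickle
c=pickle.load(open("w1.pkl","rb"));im=cv2.imread("pics/w1.png")
crop(im,280,140,80,90,6,"pics/z1.png")
hsv=cv2.cvtColor(im,cv2.COLOR_BGR2HSV)
m=cv2.inRange(hsv,(0,100,60),(25,255,255)); m[:150]=0;m[225:]=0;m[:,:290]=0;m[:,350:]=0
for y in range(156,218,3):
    x=np.where(m[y])[0]; print(y,(x.min(),x.max()) if len(x) else None, end=" ")
w=cv2.inRange(hsv,(0,0,120),(180,90,255)); w[:150]=0;w[225:]=0;w[:,:308]=0;w[:,333:]=0
ys,xs=np.where(w); print(); print(list(zip(xs,ys))[:80])
```

```text
156 None 159 None 162 (np.int64(308), np.int64(333)) 165 (np.int64(307), np.int64(334)) 168 (np.int64(307), np.int64(334)) 171 (np.int64(307), np.int64(334)) 174 (np.int64(306), np.int64(334)) 177 (np.int64(306), np.int64(334)) 180 (np.int64(307), np.int64(334)) 183 (np.int64(307), np.int64(334)) 186 (np.int64(307), np.int64(333)) 189 (np.int64(306), np.int64(334)) 192 (np.int64(306), np.int64(334)) 195 (np.int64(306), np.int64(334)) 198 (np.int64(306), np.int64(333)) 201 (np.int64(307), np.int64(333)) 204 (np.int64(307), np.int64(332)) 207 (np.int64(310), np.int64(330)) 210 (np.int64(313), np.int64(326)) 213 (np.int64(316), np.int64(323)) 216 None 
[(np.int64(319), np.int64(182)), (np.int64(320), np.int64(182)), (np.int64(321), np.int64(182)), (np.int64(319), np.int64(183)), (np.int64(320), np.int64(183)), (np.int64(321), np.int64(183)), (np.int64(319), np.int64(184)), (np.int64(320), np.int64(184)), (np.int64(321), np.int64(184)), (np.int64(319), np.int64(185)), (np.int64(320), np.int64(185)), (np.int64(321), np.int64(185)), (np.int64(319), np.int64(186)), (np.int64(320), np.int64(
[... 1418 characters left out ...]
.int64(321), np.int64(197)), (np.int64(318), np.int64(198)), (np.int64(319), np.int64(198)), (np.int64(320), np.int64(198)), (np.int64(321), np.int64(198)), (np.int64(318), np.int64(199)), (np.int64(319), np.int64(199)), (np.int64(320), np.int64(199)), (np.int64(321), np.int64(199)), (np.int64(318), np.int64(200)), (np.int64(319), np.int64(200)), (np.int64(320), np.int64(200)), (np.int64(321), np.int64(200)), (np.int64(318), np.int64(201)), (np.int64(319), np.int64(201)), (np.int64(320), np.int64(201)), (np.int64(321), np.int64(201)), (np.int64(318), np.int64(202)), (np.int64(319), np.int64(202)), (np.int64(320), np.int64(202)), (np.int64(321), np.int64(202)), (np.int64(318), np.int64(203))]
```

View pics/z1.png

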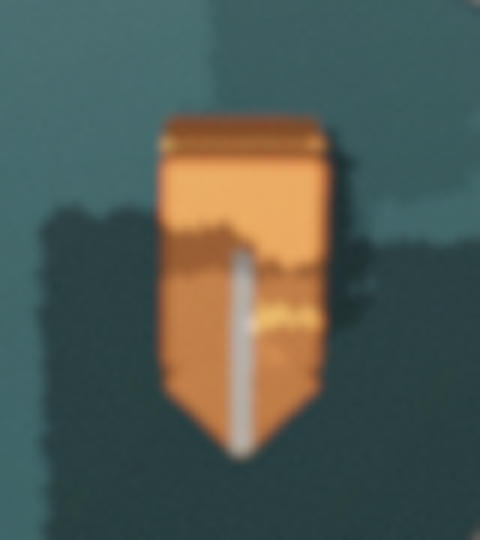

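Run:
```python
from h import *
import pickle
c=pickle.load(open("w1.pkl","rb"))
tail=plane(c,320.7,166,.038); tip=plane(c,319.7,216,.038)
d=tip-tail; L=np.linalg.norm(d); yaw=np.degrees(np.arctan2(d[1],d[0]))
print(tail,tip,L,yaw); o=tail+d/L*(.018+(L-.05)/2*.36*0); print("origin",o, tip-d/L*.032)
a=plane(c,319.7,200,.038);b=plane(c,320.5,183,.038);e=a-b;print("line yaw",np.degrees(np.arctan2(e[1],e[0])))
l=plane(c,306.3,190,.038); r=plane(c,334.5,190,.038); print("width",np.linalg.norm(l-r),(l+r)/2)
oo=(o+tip-d/L*.032)/2; oo[2]=.010; print(oo)
goto(oo,-144.5); goto(oo,yaw-180)
```

```text
[ 0.42492532 -0.19279612  0.038     ] [ 0.46622148 -0.16336688  0.038     ] 0.05070950078293367 35.4751339402005
origin [ 0.43958393 -0.18234983  0.038     ] [ 0.44016172 -0.18193807  0.038     ]
line yaw 33.98513120798404
width 0.027399655675918417 [ 0.44418312 -0.17885762  0.038     ]
[ 0.43987283 -0.18214395  0.01      ]
total shift [-0.0084  0.0041  0.1925] turn [ 0.0002 -0.      0.016 ] min rows 3.083472670699822
total shift [-0.0084  0.0041  0.1925] turn [ 0.0002 -0.      0.0164] min rows 3.083472670699822
```

Call:
play_rows(plan=[[-0.0084, 0.0041, 0, 0, 0, 0.016, 0.06], [0, 0, 0.03, 0, 0, 0, 0.06], [0, 0, 0.05, 0, 0, 0, 0.06], [0, 0, 0.05, 0, 0, 0, 0.06], [0, 0, 0.03, 0, 0, 0, 0.06], [0, 0, 0.015, 0, 0, 0, 0.06], [0, 0, 0, 0, 0, 0, 0.06], [0, 0, 0, 0, 0, 0, 0.06]])

```text
clock: 2.7
tool_pos: [0.4409, -0.182, 0.0282]
tcp_rot: [-179.9, 0.1, -144.4]
wrist_force: [1.3, -0.5, 0.7]
opening: 0.689
```

Run:
```python
from h import *
for i in range(1):
    s=bot.read_state();print(s["clock"],s["tool_pos"],s["tcp_rot"])
goto([.4398,-.1822,.010],-144.5)
```

```text
2.7 [ 0.44085    -0.18199507  0.0282116 ] [-1.79941009e+02  5.78534369e-02 -1.44384094e+02]
total shift [0.001  0.0005 0.0182] turn [-0.001  0.001  0.002] min rows 0.29188791462275027
```

Call:
play_rows(plan=[[0.0005, 0.0005, 0.012, 0, 0, 0, 0.06], [0, 0, 0.006, 0, 0, 0, 0.06], [0, 0, 0, 0, 0, 0, 0.06], [0, 0, 0, 0, 0, 0, 0.01], [0, 0, 0, 0, 0, 0, 0.01], [0, 0, 0, 0, 0, 0, 0.01], [0, 0, 0, 0, 0, 0, 0.01], [0, 0, 0, 0, 0, 0, 0.01], [0, 0, 0, 0, 0, 0, 0.01]])

```text
clock: 3.82
tool_pos: [0.4394, -0.1819, 0.0097]
tcp_rot: [-180.0, 0.0, -144.4]
wrist_force: [-0.3, 1.1, -0.1]
opening: 0.297
```

Run:
```python
from h import *
s=bot.read_state();print(s["clock"],s["tool_pos"],s["tcp_rot"],s["opening"]*.087,s["wrist_force"],s["joint_positions"])
goto([.569,.148,.25],-144.5)
```

```text
3.825 [ 0.43941217 -0.18192637  0.00965289] [-1.79993106e+02  7.10561115e-03 -1.44372843e+02] 0.025828747646388872 [-0.26423705  1.0695386  -0.05244297] [-2.85613490e+00  2.39490330e+01 -3.48407938e+01  1.88140932e-03
 -3.12003212e+01 -5.15183177e+01]
total shift [-0.2975  0.1927 -0.2403] turn [-0.0001  0.0001  0.0022] min rows 6.852244446056761
```

Call:
play_rows(plan=[[0, 0, -0.02, 0, 0, 0, 0.01], [0, 0, -0.04, 0, 0, 0, 0.01], [-0.02, 0.01, -0.045, 0, 0, 0, 0.01], [-0.045, 0.025, -0.03, 0, 0, 0, 0.01], [-0.05, 0.028, -0.015, 0, 0, 0, 0.01], [-0.05, 0.028, 0, 0, 0, 0, 0.01], [-0.05, 0.028, 0, 0, 0, 0, 0.01], [-0.05, 0.028, 0, 0, 0, 0, 0.01], [-0.045, 0.025, 0, 0, 0, 0, 0.01], [-0.028, 0.014, 0, 0, 0, 0, 0.01]])

```text
clock: 5.08
tool_pos: [0.6061, 0.1685, 0.1588]
tcp_rot: [180.0, -0.0, -144.3]
wrist_force: [0.6, -0.4, -0.1]
opening: 0.297
```

Call:
play_rows(plan=[[0, 0, 0, 0, 0, 0.12, 0.01], [0, 0, 0, 0, 0, 0.12, 0.01], [0, 0, 0, 0, 0, 0.12, 0.01], [0, 0, 0, 0, 0, 0, 0.01], [0, 0, 0, 0, 0, 0, 0.01]])

```text
clock: 5.7
tool_pos: [0.6056, 0.1661, 0.1593]
tcp_rot: [-180.0, -0.0, -164.9]
wrist_force: [1.3, -0.2, -1.2]
opening: 0.296
```

Run:
```python
from h import *
import pickle
s=bot.read_state();print(s["clock"],s["tool_pos"],s["tcp_rot"],s["wrist_force"])
c=bot.get_calibration("wrist"); im=bot.snapshot("wrist"); cv2.imwrite("pics/w2.png",im[:,:,::-1]); pickle.dump((c,s),open("w2.pkl","wb"))
print(proj(c,[0.577,.1585,0.088]))
```

```text
5.7 [0.60557031 0.16606591 0.15929795] [-1.79998494e+02 -2.85352681e-02 -1.64908543e+02] [ 1.29573708 -0.16553923 -1.17757907]
(np.float64(315.4698855436179), np.float64(167.19749548488133))
```

View pics/w2.png

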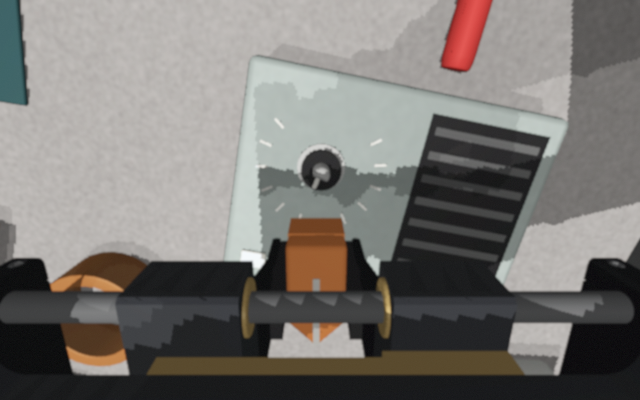

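Run:
```python
from h import *
im=cv2.imread("pics/w2.png")
a=im[135:205,285:360]; a=cv2.resize(a,None,fx=8,fy=8,interpolation=cv2.INTER_CUBIC)
a=np.clip(a.astype(float)*1.5,0,255).astype(np.uint8)
cv2.imwrite("pics/z2.png",a)
crop(im,280,205,75,145,4,"pics/z2b.png")
```

```text
(no output)
```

View pics/z2.png

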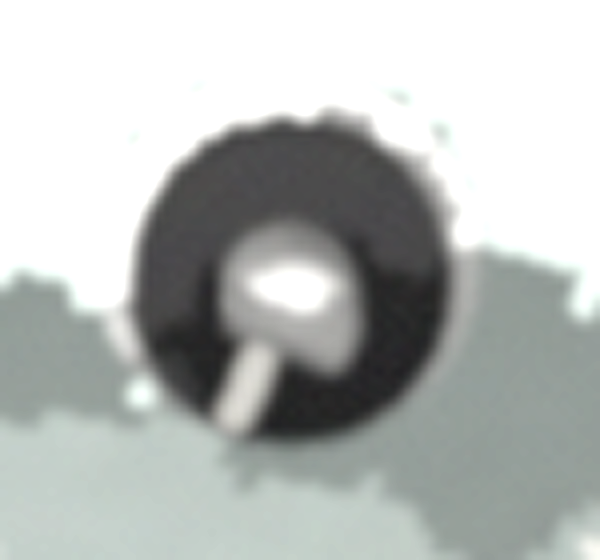

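View pics/z2b.png

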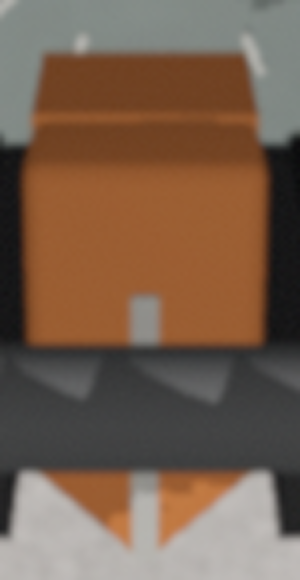

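Run:
```python
from h import *
import pickle
c,s=pickle.load(open("w2.pkl","rb")); im=cv2.imread("pics/w2.png")
g=cv2.cvtColor(im,cv2.COLOR_BGR2GRAY).astype(float)
# radial edge of the collar: dark->light, on plane z=.072
def ang(th,z,cx):pass
z=.072; cen=np.array([.577,.1585])
for it in range(4):
    pts=[]
    for th in np.radians(np.arange(0,360,4)):
        rs=np.arange(.0115,.0195,.0002)
        P=np.array([proj(c,[cen[0]+r*np.cos(th),cen[1]+r*np.sin(th),z]) for r in rs]).astype(np.float32)
        v=cv2.remap(g.astype(np.float32),P[:,0].reshape(1,-1),P[:,1].reshape(1,-1),cv2.INTER_LINEAR)[0]
        k=np.argmax(np.diff(v)); pts.append((cen[0]+rs[k]*np.cos(th),cen[1]+rs[k]*np.sin(th)))
    pts=np.array(pts)
    # keep those facing away from the camera (-tool x side: +x world half) and sides
    T=tool(s); tx=T[:2,0]; sel=((pts-cen)@tx)<.006
    f=lambda p:np.hypot(*(pts[sel]-p).T)-.015
    from scipy.optimize import least_squares
    r=least_squares(f,cen,loss="soft_l1",f_scale=.0003); cen=r.x
    A=np.c_[2*pts[sel],np.ones(sel.sum())];b=(pts[sel]**2).sum(1);q=np.linalg.lstsq(A,b,rcond=None)[0]
    print(cen,np.std(r.fun),"free circle",q[:2],np.sqrt(q[2]+q[0]**2+q[1]**2))
a=plane(c,317.75,178.75,.072)[:2];b=plane(c,314.1,188.5,.072)[:2]
for p,q in((a,b),(cen,b),(cen,(a+b)/2)):
    print("line yaw",np.degrees(np.arctan2(*(q-p)[::-1])))
print("tip centre pixel by pred",proj(c,[*cen,.088]))
W=cv2.inRange(im,(120,120,120),(255,255,255)); 
ys,xs=np.where(W[177:190,308:324]); print(list(zip(xs+308,ys+177)))
```

```text
[0.57809273 0.16193128] 0.0025243095396152416 free circle [0.57712138 0.16029619] 0.015884660866706053
[0.58133992 0.16368894] 0.0005216823797303961 free circle [0.58158948 0.16383431] 0.014713906307271773
[0.58136904 0.16350241] 0.0006033725189961376 free circle [0.58216858 0.16375274] 0.014464497400866293
[0.58133394 0.16357021] 0.0006153249667652588 free circle [0.58213793 0.16381088] 0.014461917840000942
line yaw -4.823534914838531
line yaw -3.6954886794084527
line yaw -3.289329808765373
tip centre pixel by pred (np.float64(320.96607588482755), np.float64(175.0527623547178))
[(np.int64(317), np.int64(178)), (np.int64(316), np.int64(179)), (np.int64(317), np.int64(179)), (np.int64(318), np.int64(179)), (np.int64(315), np.int64(180)), (np.int64(316), np.int64(180)), (np.int64(317), np.int64(180)), (np.int64(318), np.int64(180)), (np.int64(315), np.int64(181)), (np.int64(316), np.int64(181)), (np.int64(317), np.int64(181)), (np.int64(314), np.int64(182)), (np.int64(315), np.int64(182)), (np.int64(316), np.int64(182)), (np.int64(317), np.int64(182)), (np.int64(314), np.int64(183)), (np.int64(315), np.int64(183)), (np.int64(316), np.int64(183)), (np.int64(317), np.int64(183)), (np.int64(314), np.int64(184)), (np.int64(315), np.int64(184)), (np.int64(316), np.int64(184)), (np.int64(313), np.int64(185)), (np.int64(314), np.int64(185)), (np.int64(315), np.int64(185)), (np.int64(316), np.int64(185)), (np.int64(313), np.int64(186)), (np.int64(314), np.int64(186)), (np.int64(315), np.int64(186)), (np.int64(313), np.int64(187)), (np.int64(314), np.int64(187)), (np.int64(315), np.int64(187)), (np.int64(308), np.int64(188)), (np.int64(309), np.int64(188)), (np.int64(308), np.int64(189)), (np.int64(309), np.int64(189)), (np.int64(310), np.int64(189)), (np.int64(311), np.int64(189))]
```

```bash
cat >> h.py <<'E'
def overlay(c,im,cen,yaw,u,v,w,h,s,name,gain=1.5,dz=0):
    a=im[v:v+h,u:u+w]; a=cv2.resize(a,None,fx=s,fy=s,interpolation=cv2.INTER_CUBIC)
    a=np.clip(a.astype(float)*gain,0,255).astype(np.uint8)
    th=np.radians(np.arange(0,361,5))
    def dr(P,col):
        q=np.array([proj(c,p) for p in P]); q=((q-[u,v]+.5)*s-.5).round().astype(int)
        cv2.polylines(a,[q.reshape(-1,1,2)],False,col,1)
    for r,z,col in((.015,.072,(0,0,255)),(.006,.088,(0,255,0)),(.006,.072,(255,0,0))):
        dr([[cen[0]+r*np.cos(t),cen[1]+r*np.sin(t),z-dz] for t in th],col)
    y=np.radians(yaw); d=np.array([np.cos(y),np.sin(y)]);n=np.array([-d[1],d[0]])
    dr([[*(cen+.003*d+k*.0052*n),.088-dz] for k in(-1,1)],(0,255,255))
    dr([[*(cen+k*d),.072-dz] for k in(.006,.015)],(255,0,255))
    cv2.imwrite(name,a)
E
python3 - <<'E'
from h import *
import pickle
c,s=pickle.load(open("w2.pkl","rb")); im=cv2.imread("pics/w2.png")
overlay(c,im,np.array([.5813,.1636]),-4,285,135,75,70,8,"pics/z3.png")
ct=bot.get_calibration("top"); t=cv2.imread("pics/top0.png")
overlay(ct,t,np.array([.5813,.1636]),-4,180,148,38,38,14,"pics/z4.png",1.2)
# knob in hand
T=tool(s); 
for nm,(u,v),h in(("tail bottom edge",(316.5,218.2),-.0057),("tail top edge",(316.5,245.5),.0283),("tip",(316.5,342.5),.0283)):
    p=plane(c,u,v,T[2,3]+h); print(nm,(np.linalg.inv(T)@np.r_[p,1])[:3])
E
```

```text
tail bottom edge [0.01736638 0.00073146 0.00570863]
tail top edge [ 0.01803206  0.00067731 -0.02829104]
tip [-0.03122268  0.00067086 -0.02831557]
```

View pics/z3.png

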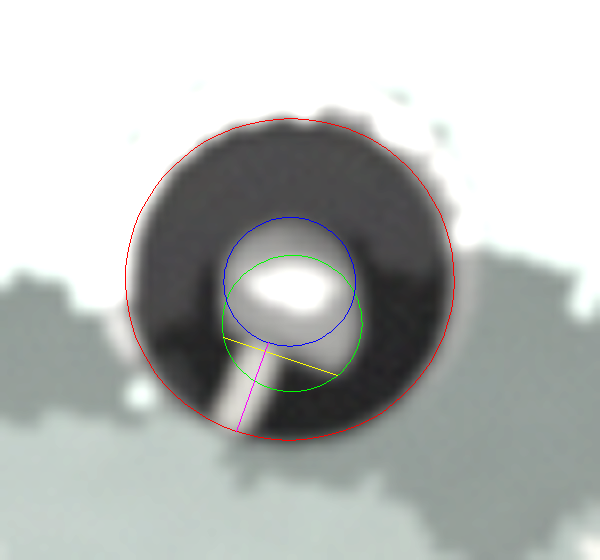

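View pics/z4.png

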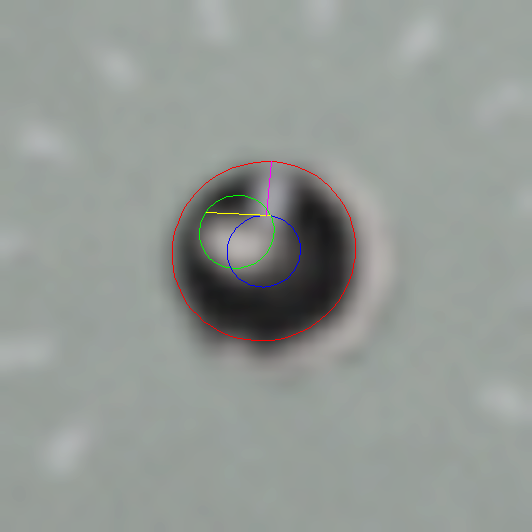

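Call:
play_rows(plan=[[0, 0, 0, 0, 0, 0.11, 0.01], [0, 0, 0, 0, 0, 0.12, 0.01], [0, 0, 0, 0, 0, 0.103, 0.01], [0.0238, -0.0049, 0, 0, 0, 0, 0.01], [0, 0, 0.03, 0, 0, 0, 0.01], [0, 0, 0.02, 0, 0, 0, 0.01], [0, 0, 0.009, 0, 0, 0, 0.01], [0, 0, 0, 0, 0, 0, 0.01], [0, 0, 0, 0, 0, 0, 0.01]])

```text
clock: 6.88
tool_pos: [0.5824, 0.1632, 0.1015]
tcp_rot: [180.0, 0.1, 175.9]
wrist_force: [-0.5, 0.1, -1.1]
opening: 0.295
```

Run:
```python
from h import *
import pickle
s=bot.read_state();print(s["clock"],s["tool_pos"],s["tcp_rot"],s["wrist_force"])
goto([.5815,.1629,.1],-184)
out=[]
for n in ("wrist","scene","top"):
    c=bot.get_calibration(n); im=bot.snapshot(n)[:,:,::-1]; cv2.imwrite(f"pics/{n}3.png",im); pickle.dump((c,s),open(f"{n}3.pkl","wb"))
    q=np.array(proj(c,[.5815,.1629,.09])); print(n,q); u,v=(q-[40,40]).astype(int)
    out.append(cv2.resize(im[max(v,0):v+80,u:u+80],(260,260),interpolation=cv2.INTER_CUBIC))
cv2.imwrite("pics/z5.png",np.hstack(out))
```

```text
6.875 [0.58236202 0.16322899 0.1014773 ] [1.79956626e+02 9.36560881e-02 1.75944236e+02] [-0.50178284  0.13094584 -1.1253656 ]
total shift [ 0.0008 -0.0004  0.0015] turn [ 0.0008  0.0016 -0.001 ] min rows 0.027868151268060283
wrist [313.43024292 243.20132535]
scene [407.94510899 214.45730432]
top [196.47902937 163.79104267]
```

View pics/z5.png

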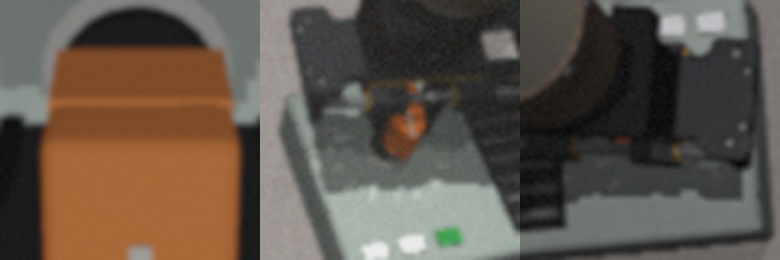

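View pics/wrist3.png

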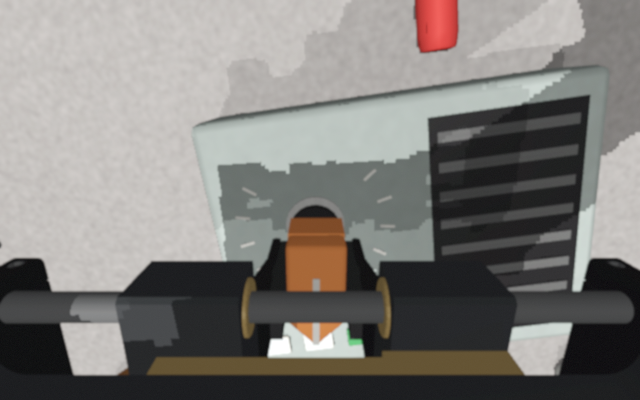

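Run:
```python
from h import *
import pickle
c,s=pickle.load(open("wrist3.pkl","rb")); im=cv2.imread("pics/wrist3.png")
overlay(c,im,np.array([.5813,.1636]),-4,275,190,80,70,8,"pics/z6.png",2)
T=tool(s)
for nm,(u,v),h in(("tail bottom edge",(316.3,218.2),-.0057),):
    p=plane(c,u,v,T[2,3]+h); print(nm,p,p+np.array([.018*.9976,-.018*.0698,0]))
```

```text
tail bottom edge [0.56489658 0.16563759 0.0957773 ] [0.58285338 0.16438119 0.0957773 ]
```

View pics/z6.png

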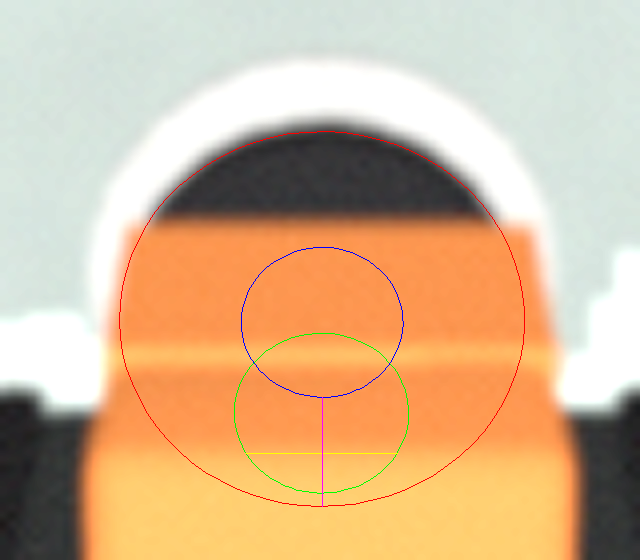

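Call:
play_rows(plan=[[0.0013, -0.0006, 0, 0, 0, 0, 0.01], [0, 0, 0.004, 0, 0, 0, 0.01], [0, 0, 0.003, 0, 0, 0, 0.01], [0, 0, 0.003, 0, 0, 0, 0.01], [0, 0, 0, 0, 0, 0, 0.01]])

```text
clock: 7.65
tool_pos: [0.5806, 0.1625, 0.0903]
tcp_rot: [180.0, 0.0, 175.9]
wrist_force: [0.6, 0.3, -1.2]
opening: 0.295
```

Run:
```python
from h import *
s=bot.read_state();print(s["clock"],s["tool_pos"],s["tcp_rot"],s["wrist_force"],s["moment"])
```

```text
7.65 [0.58059967 0.16250319 0.09034596] [1.79998974e+02 1.99035677e-02 1.75924478e+02] [ 0.58126139  0.25720364 -1.20288246] [-0.05093828 -0.26151169  0.00558571]
```

Call:
play_rows(plan=[[0, 0, 0.003, 0, 0, 0, 0.01], [0, 0, 0.003, 0, 0, 0, 0.01], [0, 0, 0.003, 0, 0, 0, 0.01], [0, 0, 0, 0, 0, 0, 0.01]])

```text
clock: 8.15
tool_pos: [0.581, 0.1627, 0.0815]
tcp_rot: [180.0, 0.1, 175.9]
wrist_force: [3.4, 0.2, -1.8]
opening: 0.291
```

Run:
```python
from h import *
s=bot.read_state();print(s["clock"],s["tool_pos"],s["tcp_rot"],s["wrist_force"],s["moment"])
```

```text
8.15 [0.58101824 0.16265468 0.08150174] [1.79964601e+02 8.24386251e-02 1.75924280e+02] [ 3.37417359  0.18850663 -1.77624545] [-0.09926293 -1.21000071  0.01229942]
```

Call:
play_rows(plan=[[-0.0006, 0, 0, 0, 0, 0, 0.01], [0, 0, 0.003, 0, 0, 0, 0.01], [0, 0, 0.003, 0, 0, 0, 0.01], [0, 0, 0, 0, 0, 0, 0.01]])

```text
clock: 8.65
tool_pos: [0.5811, 0.1625, 0.0759]
tcp_rot: [-180.0, 0.0, 175.9]
wrist_force: [1.8, 0.8, 3.2]
opening: 0.296
```

Run:
```python
from h import *
s=bot.read_state();print(s["clock"],s["tool_pos"],s["tcp_rot"],s["wrist_force"],s["moment"])
```

```text
8.65 [0.58113946 0.16246513 0.07587251] [-1.79999882e+02  2.87659860e-02  1.75934517e+02] [1.84172726 0.79516212 3.19868292] [-0.0923018  -0.67047363 -0.02114994]
```

Call:
play_rows(plan=[[-0.0003, 0, 0.002, 0, 0, 0, 0.01], [0, 0, 0.002, 0, 0, 0, 0.01], [0, 0, 0, 0, 0, 0, 0.01], [0, 0, 0, 0, 0, 0, 0.01]])

```text
clock: 9.15
tool_pos: [0.5812, 0.1625, 0.0722]
tcp_rot: [180.0, 0.0, 175.9]
wrist_force: [-0.3, 1.0, 6.5]
opening: 0.297
```

Run:
```python
from h import *
import pickle
s=bot.read_state();print(s["clock"],s["tool_pos"],s["tcp_rot"],s["wrist_force"],s["moment"])
c=bot.get_calibration("wrist"); im=bot.snapshot("wrist")[:,:,::-1]; cv2.imwrite("pics/w5.png",im); pickle.dump((c,s),open("w5.pkl","wb"))
overlay(c,im,np.array([.5813,.1636]),-4,275,190,80,70,8,"pics/z7.png",2,.0055)
```

```text
9.15 [0.58118148 0.1624597  0.0722421 ] [1.79999197e+02 1.34367142e-02 1.75938632e+02] [-0.28714967  0.99855185  6.47666923] [ 0.04546648 -0.15955314 -0.00671106]
```

View pics/z7.png

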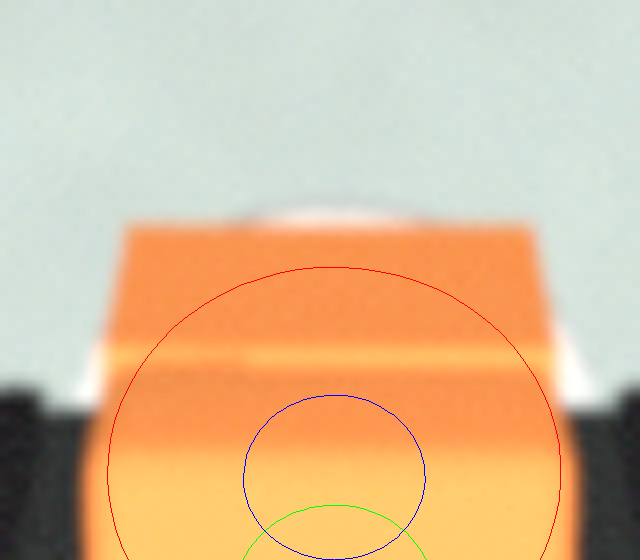

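Call:
play_rows(plan=[[0, 0, 0.0006, 0, 0, 0, 0.01], [0, 0, 0, 0, 0, 0, 0.01], [0, 0, 0, 0, 0, 0, 0.01], [0, 0, 0, 0, 0, 0, 0.01], [0, 0, 0, 0, 0, 0, 0.01], [0, 0, 0, 0, 0, 0, 0.01], [0, 0, 0, 0, 0, 0, 0.01], [0, 0, 0, 0, 0, 0, 0.01]])

```text
clock: 10.2
tool_pos: [0.5812, 0.1625, 0.0718]
tcp_rot: [180.0, 0.0, 175.9]
wrist_force: [-0.5, 0.8, 7.4]
opening: 0.3
```

Run:
```python
from h import *
s=bot.read_state();print(s["clock"],s["tool_pos"],s["tcp_rot"],s["wrist_force"],s["moment"],s["opening"])
im=bot.snapshot("wrist")[:,:,::-1]; sc=bot.snapshot("scene")[:,:,::-1]
cv2.imwrite("pics/w6.png",np.hstack([cv2.resize(im[190:350,240:400],(390,390),interpolation=cv2.INTER_CUBIC),cv2.resize(sc[165:265,360:460],(390,390),interpolation=cv2.INTER_CUBIC)]))
```

```text
10.2 [0.5811906  0.1624649  0.07179354] [1.79995098e+02 1.98099049e-02 1.75938587e+02] [-0.48335592  0.84895921  7.38649567] [ 0.03812632 -0.0605543  -0.06344435] 0.300428727195786
```

View pics/w6.png

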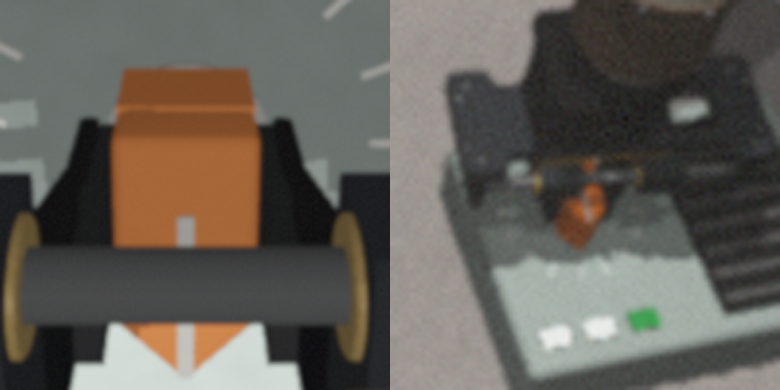

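The knob hasn't moved in the fingers and the spring force is steady, so I'm handing in.

Run:
```python
from plant import bot
print(bot.hand_in()); s=bot.read_state(); print(s["clock"],s["tool_pos"],s["wrist_force"])
```

```text
the job is handed in; nothing more can be done
None
the job is handed in; nothing more can be done
```

I took the orange knob from the mat (the leftmost of the four orange pieces), turned its pointer to the shaft's flat (about −4° yaw), pushed it down onto the D-shaft and handed in at about 10 s while still holding and pressing it.

**Last checks**
- **Press depth:** from the tool height the shaft is down about 5.9 mm. The upward force read 7.4 N, which is about 5.2 mm as read, or about 6.3 mm allowing for the roughly 1 N offset seen beforehand. All are above the required 4 mm and short of the 8 mm stop.
- **Seating:** the spring force began when the knob's underside reached the collar. In the wrist picture the knob had not slipped in the fingers.
- **Alignment:** the final tool yaw of 175.9° puts the pointer at about −4°.
- **Forces:** there was one brief sideways contact of 3.4 N during insertion, which I relieved by shifting about 0.6 mm. The highest force I read was about 7.5 N.

**Less certain**
- **Camera disagreement:** the top and wrist cameras disagreed by about 1 mm on the shaft position; I used the wrist camera.
- **Twist reading:** the last moment about the vertical was −0.06 N m, below the 0.08 N m that would turn the shaft. It had been near zero a second earlier, so it may partly be noise.
- **Other items:** I did not touch the spare knobs, tape roll, carton or screwdriver, but I did not take a final picture of each to confirm.

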